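Slide a steel blank out over the end of the feed ledge

TASK

Push the stop bolt at the open end of the wooden feed ledge fully back with the fingertips, out of the plate's way. Then push the thin steel plate along the fence until about a quarter of its length (some 33 mm) sticks out past that end, so that its edge shows and can be filed; it must stay lying flat on the ledge, in line with the fence. Do not pinch, pick up or lift anything, leave the other things on the bench where they are, and finish clear of it all.

Things in the scene. Friction and masses are not known exactly. Their poses are not given: they have to be found in the camera images.
- ledge: Fixed low wooden ledge, 300 mm long (y). Origin at bench level under the middle of the plate's lane; flat deck top 60 mm above it. x points away from the robot, y along the ledge away from the open end, z up. Lane: x -50 (bare near edge) to +50 mm (fence face); both its ends are open (y -150 and +150 mm). Rear deck with small things: x 62 to 135 mm. Place and yaw (up to 0.3 rad) vary.
- fence_mid (a point): Point on the deck at the foot of the fence's face, x = +50, y = 0 of the ledge; axes as the ledge's. The aluminium fence is 12 mm thick, 25 mm high above the deck and runs along y from -118 to +150 mm.
- ledge_end (a point): Point on the deck's top surface at the brink of the open end, the one with the stop bolt, in the middle of the lane (x = 0, y = -150 mm of the ledge); axes as the ledge's. The plate's overhang is measured past it, towards -y.
- stop_bolt (a joint): The stop bolt's travel in m: 0 = fully out, tip 40 mm into the lane, barring the plate; 0.040 = tip level with the fence's face; 0.046 = fully back at its end stop, clear of the lane. Starts at 0 to 0.010. Slides only along the ledge's x (back = +x, away from the robot), about 4 N of friction, stays where it is left. The plate cannot push it open.
- bolt_tip (a point): Centre of the flat near face of the bolt's upright steel end tab, the face to push towards +x; axes as the ledge's. Tab 8 mm thick, 18 mm wide (y), 27 mm high (3 to 30 mm above the deck); this point is 16.5 mm above the deck, 10 mm inside the open end. Behind it a 12 mm bar runs into a grey guide, 27 mm high above the deck, on the rear deck.
- plate: Loose bare steel plate, 80 mm (x) by 130 mm (y) by 6 mm thick, 0.4 to 0.6 kg, flat on the lane near the fence. Origin at the centre of its underside; its y is along the ledge's y within 0.05 rad at the start. Its leading end starts 48 to 90 mm inside the open end; behind its other end at least 80 mm of bare deck is free. It tips off when 65 mm sticks out.
- plate_lead (a point): Middle of the plate's leading end face (at y = -65 mm, z = 3 mm in the plate's frame), the edge that must come to stick out.
- socket: Steel socket, 26 mm diameter, 40 mm high, standing on the rear deck; leave it. Origin under its centre.
- tin: Small open metal tin, 52 mm across, 36 mm high, standing on the rear deck; leave it. Origin under its centre.
- gusset: Smaller steel plate, 50 by 90 by 6 mm, lying on the bench beside the ledge, not the one to push; leave it. Origin under its centre.
- hammer: Hammer lying on the bench; leave it.
- wrench: Wrench lying on the bench; leave it.
- spray: Spray can, 66 mm diameter, 190 mm high, standing on the bench; leave it. Origin under its centre.
- jar: Jar with a metal cap, 70 mm diameter, 90 mm high, standing on the bench; leave it. Origin under its centre.
Mind the look-alikes: they are no part of the job. What is shaped like the plate but pink or purple is not meant.

How it is judged:
On the way, in this order (a step that is already met when the one before it is completed fails the run):
1. the stop bolt is pushed back out of the lane (value of joint stop_bolt above 0.04 m), for 0.2 s.
2. the plate sticks out past the open end by 18 to 50 mm (y of plate_lead in the frame of ledge_end between -0.05 and -0.018 m), for 0.2 s.
At the end, for the whole second after the job is handed in: The stop bolt is back clear of the lane (at least 40 mm of its 46 mm), and the plate lies at rest, flat on the ledge, with its leading edge 18 to 50 mm past the open end, within 0.15 rad of the fence's line and its middle no more than 25 mm nearer than the lane's middle (all of step 2 and value of joint stop_bolt above 0.04 m and angle between plate's own z axis and vertical below 0.06 rad and z of plate in the frame of ledge between 0.056 and 0.064 m and angle between the y axis of plate and the y axis of ledge, either way round below 0.15 rad and x of plate in the frame of ledge above -0.025 m and linear speed of plate below 0.02 m/s); the robot touches nothing.
It fails at once if the plate is lifted off the ledge (z of plate in the frame of ledge above 0.072 m).
It fails at once if the plate tips or falls off the ledge (angle between plate's own z axis and vertical above 0.2 rad or z of plate in the frame of ledge below 0.045 m).
It fails at once if another thing on the bench is moved by more than 25 mm (distance of any of socket, tin, gusset, hammer, wrench, spray, jar from where it was at the start of the episode above 0.025 m).
It also fails if it takes over 50 s, if anything falls off the work surface, if the arm or the gripper's body presses on something with over 40 N, if the wrist force passes 120 N, or if a joint passes its speed limit or range.

ROBOT

A 6-joint arm with a two-finger parallel gripper is mounted at the origin on the work surface. World frame = base frame: x ahead of the robot, y to its left, z up, the work surface at z = 0. Lengths are in m, angles in rad, forces in N, time in s.
With the tool pointing down it reaches from about 0.25 to 0.85 m from the base axis. Payload 12.5 kg.
Tool frame: the origin (TCP) lies between the finger pads; the fingertips stand 22 mm ahead of it and the grasp point (between the pads) lies 3 mm ahead of it; z points along the fingers, y is the direction in which the jaws open and shut (so a half turn about z gives the same grasp; the last joint's range is limited). The gripper opens to 93 mm and grips with 3 to 60 N. Pads are 15 mm wide; open, the fingers measure 128 mm over their backs; the gripper's body (75 mm by 188 mm) begins 65 mm behind the grasp point.
Start: joints at [-1.419, 0.351, 1.652, -0, 1.139, -0.085], TCP at [0.129, -0.535, 0.204] pointing down, gripper open.
Joint ranges: [-2.75, 2.75], [-0.79, 2.1], [0.01, 2.65], [-1.57, 4.71], [0.07, 3.14], [-2.87, 2.87]. Speed limits (rad/s): [2.22, 2.22, 2.79, 3.14, 3.14, 3.14].

INTERFACE

Orientations are given as a unit quaternion [w, x, y, z].
In Python, from station import * gives the robot as it stands.
- The arm moves only by the tool jog_arm, never from a script. Its argument "moves" is a list that holds one entry, the list of rows, each a list of 7 numbers: the shift along the tool's x, y, z in cm, then the turn, a rotation vector about the tool's x, y, z in rad, then the closure in counts, from 0 (fully open) to 255 (shut). A call has exactly 8 rows; each row shifts and turns the pose as measured when the row begins, along the tool's axes as they then stand; what a row does not reach is not made up. A row lasts 1/12 s, in which the tool goes at most 41.7 mm and 7.16 degrees, less where a joint would pass 70% of its speed; a pose out of reach is approached as far as the arm can. A call with a gripper value outside its range is refused whole. The fingers move at their own pace and stop on an object; the grip force is fixed at half the most. Time passes only in rows, so rows that do not move let the fingers close, or fill a call up. It gives the time, the measured TCP pose, the force and the opening at its end, in the units of the state.
- get_obs(): the state, without advancing time (a new reading comes with each control period).
- capture(name): name is "side" or "top"; returns (picture, depth): 480x640x3 uint8, red, green, blue; 480x640 float32, m along the optical axis (not along the pixel's ray), 0 where there is no reading.
- get_calibration(name): a dict with "fx", "fy", "cx", "cy" (pixels), "k1" (the pictures are not rectified: a ray, as slopes to the right and down, at radius r is drawn at 1 + k1 r^2 times it, then the intrinsics apply), "position" and "rotation" of the camera in the world. Camera axes: x right, y up, looking along -z (the intrinsics and any distortion apply to the point x, -y, -z); pixel columns grow to the right and rows downward; lengths in m; the calibration is good to about 2 mm. A picture is of the moment at which its call begins. get_calibration takes no time and is no camera call.
- finish_job(): hands the job in, once; it reports no verdict.
Trained networks look in the newest picture that a camera, given by its name, has taken for a name from the list of things; names that differ only in an ending like _2 or _b are one class to them, and where a whole thing is asked for, a point or a joint stands for the part that bears it (a point fixed in the world has none). Each returns a list of dicts, best first, with "confidence" (0 to 1); they miss things now and then, are a little off and sometimes report something else, mostly with a low value. They report only what shows in the picture. A call takes as long as a camera call. They do not tell look-alikes from the thing itself.
- silhouettes(camera, label): "region" (480x640 bool, what is visible of it) and "rect" ([centre column, centre row, width, height] in pixels, round what is visible of it).
- mark_of(camera, label): "uv" ([column, row] in pixels: a listed point, or the origin of a listed thing).
The state is a dict: "time_s": time; "joints": joint angles; "dq": joint speeds; "effort": joint torques, N m; "ee_pos": TCP position; "eef_rot": TCP orientation; "force": force on the tool from outside, world axes, zero at the start; "moment": the same for the moment, N m; "grip_width": opening from 0.0 (shut) to 1.0 (fully open).
Only numpy, scipy, OpenCV 4.12 (cv2) and the standard library are available. Lean on these libraries where they do the work, as an engineer would, in place of code of your own. Each camera call takes 0.05 s, during which the arm holds its last target. There are 200 camera calls.

## Working session

There is one attempt and no reset: what is moved stays moved. The work goes in short steps, Python scripts to look and compute and a tool call to move; the robot and the scene stay as the last step left them, time stands still between calls to the robot, and variables do not carry over. Pictures are saved under pics/ and viewed, about 8 in all and at most 12, crops included, and the job is handed in when it is done.

Besides the shell and the picture viewer there is one more tool, called after "Request:" by a JSON object that holds its "method" and its "body", one argument or row to a line. jog_arm: Moves the arm, as the interface text tells. Its arguments: {"type":"object","properties":{"moves":{"type":"array","items":{"type":"array","items":{"type":"array","items":{"type":"number"}}}}},"required":["moves"]}

```bash
mkdir -p pics; cat > h.py <<'E'
from station import *
import numpy as np, cv2
from scipy.spatial.transform import Rotation as R
def rot(c):
    r=np.array(c["rotation"]); return r if r.shape==(3,3) else R.from_quat(r,scalar_first=True).as_matrix()
def ray(c,u,v):
    d=np.array([(u-c["cx"])/c["fx"],(v-c["cy"])/c["fy"]]); s=d.copy()
    for _ in range(10): s=d/(1+c["k1"]*(s@s))
    return rot(c)@np.array([s[0],-s[1],-1])
def at_z(c,u,v,z):
    d=ray(c,u,v);p=np.array(c["position"]);return p+d*(z-p[2])/d[2]
def by_depth(c,u,v,D):
    return np.array(c["position"])+ray(c,u,v)*D
def save(n,im): cv2.imwrite("pics/"+n,cv2.cvtColor(im,cv2.COLOR_RGB2BGR))
E
python3 - <<'E'
from h import *
np.set_printoptions(precision=4,suppress=True)
o=get_obs();print(o["time_s"],o["ee_pos"],o["eef_rot"],o["force"])
for cam in("top","side"):
    im,D=capture(cam);save(cam+"0.png",im);np.save(cam+"D.npy",D);c=get_calibration(cam);print(cam,c)
    for l in("ledge","fence_mid","ledge_end","bolt_tip","plate","plate_lead","gusset","socket","tin"):
        for m in mark_of(cam,l)[:3]:
            u,v=m["uv"];d=D[int(np.clip(v,0,479)),int(np.clip(u,0,639))]
            print(l,round(m["confidence"],2),np.round(m["uv"],1),by_depth(c,u,v,d), at_z(c,u,v,.06))
E
```

```text
0.0 [ 0.129  -0.5343  0.2033] [-0.0006  0.993   0.1181 -0.    ] [-0.0205 -0.5996 -0.356 ]
top {'fx': 571.2171146406577, 'fy': 571.2171146406577, 'cx': 323.1683678899087, 'cy': 240.20419230529367, 'k1': -0.10711512780727539, 'position': array([0.1853, 0.0212, 1.6463]), 'rotation': array([ 0.708 ,  0.054 , -0.0658, -0.701 ])}
ledge 0.76 [297.3 213.6] [0.531  0.0698 0.0685] [0.5329 0.0701 0.06  ]
fence_mid 0.89 [299.9 187.7] [0.6023 0.0632 0.0845] [0.6089 0.0639 0.06  ]
ledge_end 0.64 [349.  218.5] [ 0.5212 -0.0771  0.0564] [ 0.5205 -0.0769  0.06  ]
ledge_end 0.48 [325.5 210.3] [ 0.5443 -0.01    0.0566] [ 0.5435 -0.0099  0.06  ]
bolt_tip 0.48 [344.8 206. ] [ 0.5563 -0.0648  0.0616] [ 0.5567 -0.0649  0.06  ]
plate 0.86 [195.6 336.3] [0.1849 0.3557 0.0059] [0.1849 0.3447 0.06  ]
plate 0.7 [394.4 170.9] [ 0.6782 -0.2158  0.0094] [ 0.6629 -0.2085  0.06  ]
plate 0.69 [286.  278.8] [0.3525 0.1013 0.0046] [0.3469 0.0986 0.06  ]
plate_lead 0.98 [392.6 148.6] [ 0.7474 -0.2113  0.0109] [ 0.7305 -0.2043  0.06  ]
plate_lead 0.89 [328.3 207.9] [ 0.5521 -0.018   0.0534] [ 0.5506 -0.0179  0.06  ]
plat
[... 956 characters left out ...]
.0849] [ 0.6558 -0.1359  0.06  ]
plate 0.77 [403.6 382.1] [0.1877 0.366  0.0081] [0.1911 0.4096 0.06  ]
plate_lead 0.94 [330.1 304.5] [0.3633 0.17   0.0034] [0.3551 0.2306 0.06  ]
plate_lead 0.89 [363.6 217.4] [ 0.3275 -0.1967  0.0056] [ 0.3219 -0.1143  0.06  ]
plate_lead 0.76 [422.  404.4] [0.15   0.4075 0.0012] [0.1564 0.4536 0.06  ]
gusset 0.69 [257.6 354.7] [0.4839 0.349  0.0058] [0.4681 0.3955 0.06  ]
gusset 0.61 [240.5 243.7] [0.2418 1.0624 0.8364] [0.6031 0.0593 0.06  ]
gusset 0.26 [338.7 184.3] [ 0.4208 -0.3515  0.0136] [ 0.4107 -0.2717  0.06  ]
socket 0.75 [198.1 266.1] [0.6671 0.1764 0.0723] [0.674  0.1621 0.06  ]
tin 0.96 [219.1 245.3] [0.6431 0.0978 0.0774] [0.6523 0.0757 0.06  ]
```

```bash
python3 - <<'E'
import cv2
a=cv2.imread("pics/top0.png");cv2.imwrite("pics/topc.png",cv2.resize(a[135:285,215:415],None,fx=4,fy=4,interpolation=cv2.INTER_CUBIC))
b=cv2.imread("pics/side0.png");cv2.imwrite("pics/sidec.png",cv2.resize(b[160:360,160:427],None,fx=3,fy=3,interpolation=cv2.INTER_CUBIC))
E
```

```text
(no output)
```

View pics/top0.png

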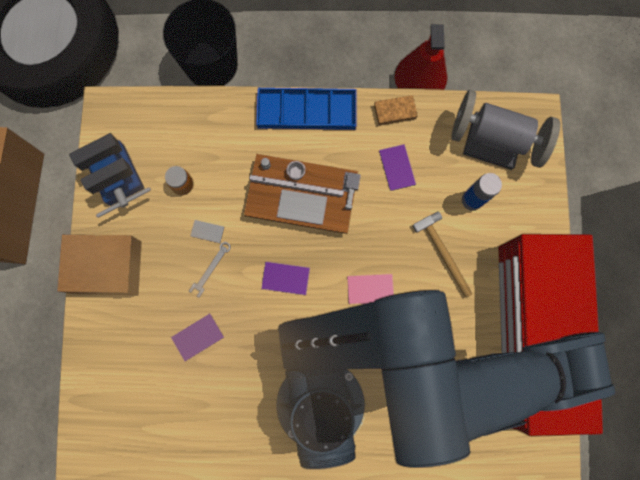

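View pics/topc.png

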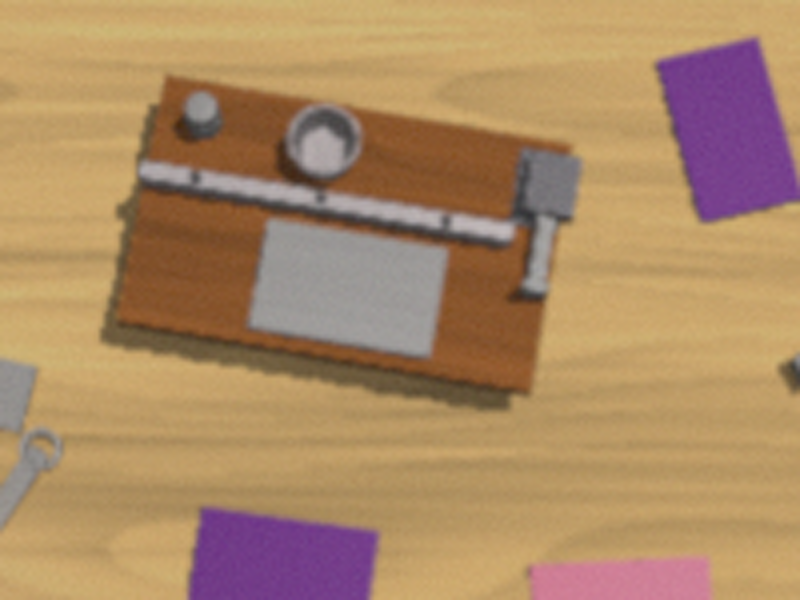

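View pics/sidec.png

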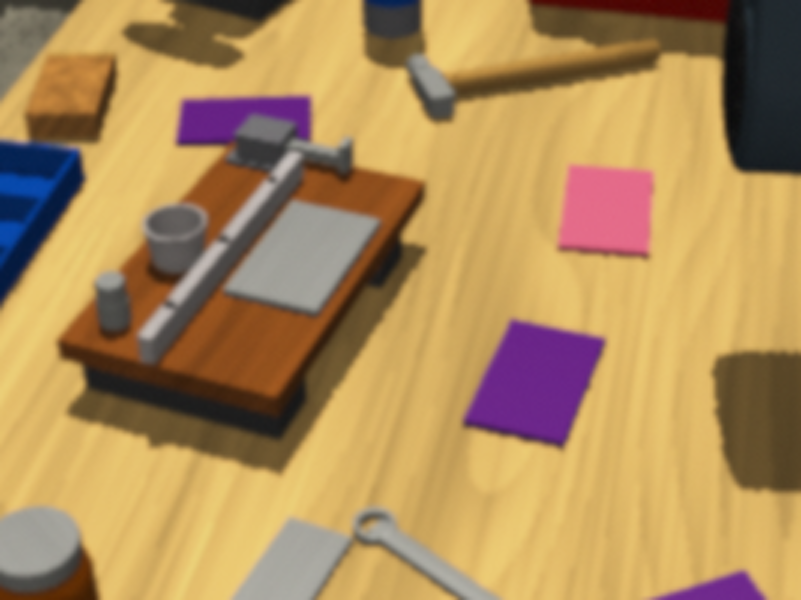

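The plate on the ledge is the plain grey one at top (302,207). The purple pieces at (285,278), (397,167) and (197,337) and the pink one at (371,289) are look-alikes. The small grey piece at (207,231) is the gusset. The bolt's tab is at about (348,208), at the right (-y) end of the ledge. Next I fit the poses from the corners.

```bash
cat >> h.py <<'E'
def fit(model,pts):
    m=np.array(model);p=np.array(pts)[:,:2];mc=m.mean(0);pc=p.mean(0)
    U,S,Vt=np.linalg.svd((m-mc).T@(p-pc));Rm=Vt.T@np.diag([1,np.linalg.det(Vt.T@U.T)])@U.T
    t=pc-Rm@mc;return np.arctan2(Rm[1,0],Rm[0,0]),t,np.linalg.norm((m@Rm.T+t)-p,axis=1)
E
python3 - <<'E'
from h import *
np.set_printoptions(precision=4,suppress=True)
ct=get_calibration("top");cs=get_calibration("side")
T=lambda x,y,z:at_z(ct,215+(x+.5)/4-.5,135+(y+.5)/4-.5,z)
S=lambda x,y,z:at_z(cs,160+(x+.5)/3-.5,160+(y+.5)/3-.5,z)
L=[(-.05,.15),(-.05,-.15),(.135,.15),(.135,-.15)]
P=[(.04,.065),(.04,-.065),(-.04,-.065),(-.04,.065)]
yaw,t,r=fit(L,[T(118,322,.06),T(530,392,.06),T(167,77,.06),T(571,148,.06)]);print("ledge top",yaw,t,r)
print("ledge side",fit(L[:3],[S(278,402,.06),S(424,184,.06),S(62,345,.06)]))
pt=fit(P,[T(266,219,.066),T(449,246,.066),T(434,357,.066),T(250,328,.066)]);print("plate top",pt)
ps=fit(P,[S(295,202,.066),S(379,219,.066),S(318,311,.066),S(226,290,.066)][0:1]+[S(379,219,.066)]+[S(318,311,.066),S(226,290,.066)]);print("side order?",ps)
P2=[(.04,-.065),(-.04,-.065),(-.04,.065),(.04,.065)]
print("plate side",fit(P2,[S(295,202,.066),S(379,219,.066),S(318,311,.066),S(226,290,.066)]))
c,s=np.cos(yaw),np.sin(yaw);Rm=np.array([[c,-s],[s,c]])
inv=lambda p:Rm.T@(np.array(p)[:2]-t)
print("plate in ledge",inv(pt[1]),pt[0]-yaw)
print("bolt tab near edge top",inv(T(533,296,.075)),"side",inv(S(348,152,.076)))
E
```

```text
ledge top -0.16318014288337163 [0.5516 0.0669] [0.0021 0.0022 0.0014 0.0024]
ledge side (np.float64(-0.15365338393068584), array([0.5497, 0.0733]), array([0.0019, 0.0019, 0.0036]))
plate top (np.float64(-0.13717103276240425), array([0.5526, 0.0568]), array([0.0016, 0.0004, 0.0018, 0.0004]))
side order? (np.float64(-1.7188894885534058), array([0.5501, 0.0593]), array([0.0367, 0.0367, 0.036 , 0.0356]))
plate side (np.float64(-0.15010831880450903), array([0.5501, 0.0593]), array([0.0026, 0.0021, 0.0013, 0.0009]))
plate in ledge [ 0.0026 -0.0099] 0.026009110120967377
bolt tab near edge top [ 0.0169 -0.1388] side [ 0.0206 -0.1441]
```

Ledge: yaw about -0.16, origin about (0.551, 0.069). The plate's leading end is about 75 mm inside the open end. I'll turn the tool so that tool x = ledge +y and tool y = ledge +x, and shut the fingers.

Request:
{"method": "jog_arm", "body": {
  "moves": [
    [[0,0,-0.5,0,0,-0.12,255],[0,0,-0.5,0,0,-0.12,255],[0,0,-0.5,0,0,-0.12,255],[0,0,-0.5,0,0,-0.12,255],[0,0,-0.5,0,0,-0.12,255],[0,0,0,0,0,-0.12,255],[0,0,0,0,0,-0.12,255],[0,0,0,0,0,-0.12,255]]
  ]
}}

```text
time_s: 1.67
ee_pos: [0.129, -0.5345, 0.23]
eef_rot: [-0.0, 0.816, 0.577, 0.0]
force: [-0.9, -0.2, 0.4]
grip_width: 0.476
```

Request:
{"method": "jog_arm", "body": {
  "moves": [
    [[0,0,0,0,0,-0.09,255],[0,0,0,0,0,-0.09,255],[3.4,1.9,0,0,0,0,255],[3.4,1.9,0,0,0,0,255],[3.4,1.9,0,0,0,0,255],[3.4,1.9,0,0,0,0,255],[3.4,1.9,0,0,0,0,255],[3.4,1.9,0,0,0,0,255]]
  ]
}}

```text
time_s: 2.33
ee_pos: [0.2717, -0.3463, 0.2291]
eef_rot: [0.001, 0.758, 0.653, -0.001]
force: [0.6, -0.9, 0.4]
grip_width: 0.002
```

Request:
{"method": "jog_arm", "body": {
  "moves": [
    [[3.4,1.9,0,0,0,0,255],[3.4,1.9,0,0,0,0,255],[3.4,1.9,0,0,0,0,255],[3.4,1.9,0,0,0,0,255],[3.4,1.9,0,0,0,0,255],[3.4,1.9,0,0,0,0,255],[0,0,0,0,0,0,255],[0,0,0,0,0,0,255]]
  ]
}}

```text
time_s: 3.0
ee_pos: [0.4231, -0.1454, 0.2305]
eef_rot: [0.003, 0.756, 0.655, 0.0]
force: [0.6, -1.1, -1.0]
grip_width: 0.01
```

```bash
cat >> h.py <<'E'
YAW=-.16;O=np.array([.5507,.069])
def led(p):
    c,s=np.cos(YAW),np.sin(YAW);return np.array([[c,s],[-s,c]])@(np.array(p)[:2]-O)
def where():
    o=get_obs();q=o["eef_rot"];r=R.from_quat(q,scalar_first=True).as_matrix()
    print(o["time_s"],"ledge mm",np.round(led(o["ee_pos"])*1e3,1),"z",np.round(o["ee_pos"][2],4),"toolx ang",np.arctan2(r[1,0],r[0,0]).round(4),"tilt",np.round(r[:,2],4),"F",np.round(o["force"],1))
E
python3 -c "from h import *;where()"
```

```text
3.0 ledge mm [ -91.9 -232. ] z 0.2305 toolx ang 1.4283 tilt [ 0.0046 -0.0038 -1.    ] F [ 0.6 -1.1 -1. ]
```

Request:
{"method": "jog_arm", "body": {
  "moves": [
    [[2.3,1.3,0,0,0,0.018,255],[2.3,1.3,0,0,0,0,255],[2.3,1.3,2.5,0,0,0,255],[2.3,1.3,2.5,0,0,0,255],[0,0,2.5,0,0,0,255],[0,0,2.5,0,0,0,255],[0,0,0,0,0,0,255],[0,0,0,0,0,0,255]]
  ]
}}

```text
time_s: 3.67
ee_pos: [0.4921, -0.0655, 0.1289]
eef_rot: [0.005, 0.764, 0.645, 0.002]
force: [0.3, 0.3, 0.6]
grip_width: 0.0
```

```bash
python3 -c "
from h import *;where()
im,D=capture('side');a=cv2.resize(im[150:290,190:377],None,fx=4,fy=4,interpolation=cv2.INTER_CUBIC);save('s1.png',a)"
```

```text
3.6667 ledge mm [ -36.4 -142.1] z 0.1289 toolx ang 1.403 tilt [ 0.0094 -0.0063 -0.9999] F [0.3 0.3 0.6]
```

View pics/s1.png

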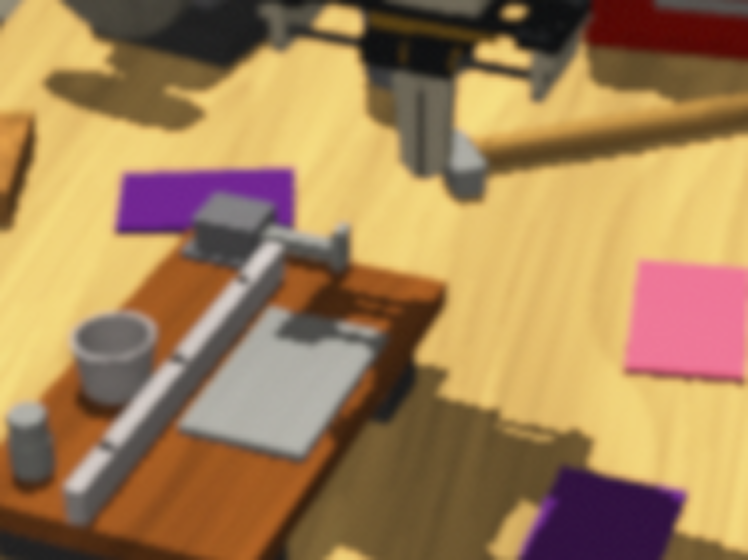

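The fingertips at crop (425,172) are in front of the tab at (343,245). I lower 3.6 cm and start the push along tool +y.

Request:
{"method": "jog_arm", "body": {
  "moves": [
    [[0,0,2.0,0,0,0,255],[0,0,1.6,0,0,0,255],[0,0,0,0,0,0,255],[0,1,0,0,0,0,255],[0,1,0,0,0,0,255],[0,1,0,0,0,0,255],[0,1,0,0,0,0,255],[0,0,0,0,0,0,255]]
  ]
}}

```text
time_s: 4.38
ee_pos: [0.5407, -0.079, 0.1075]
eef_rot: [0.013, 0.766, 0.643, 0.007]
force: [0.8, -0.4, -0.0]
grip_width: 0.005
```

```bash
python3 -c "
from h import *;where()"
```

```text
4.3833 ledge mm [  13.8 -147.7] z 0.1075 toolx ang 1.3966 tilt [ 0.0269 -0.0108 -0.9996] F [ 0.8 -0.4 -0. ]
```

```bash
python3 -c "
from h import *;where()
im,D=capture('side');a=cv2.resize(im[170:270,220:353],None,fx=5,fy=5,interpolation=cv2.INTER_CUBIC);save('s2.png',a)
print([(m['confidence'],m['uv']) for m in mark_of('side','bolt_tip')])"
```

```text
4.3833 ledge mm [  13.8 -147.7] z 0.1075 toolx ang 1.3966 tilt [ 0.0269 -0.0108 -0.9996] F [ 0.8 -0.4 -0. ]
[(0.49, [276.5, 208.3])]
```

View pics/s2.png

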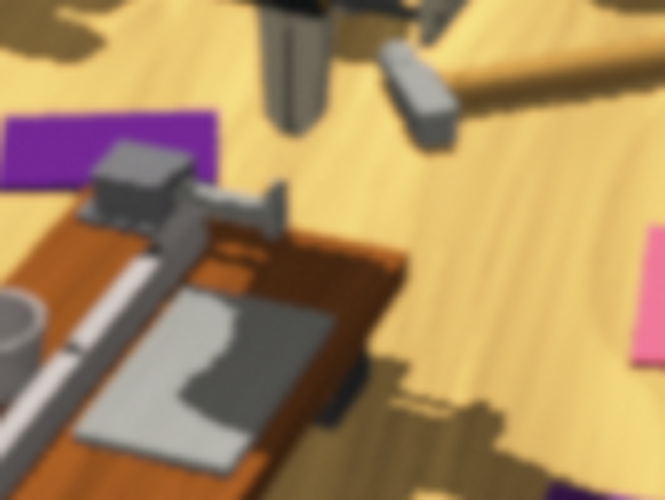

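```bash
cat >> h.py <<'E'
def proj(c,p):
    q=rot(c).T@(np.array(p)-c["position"]);s=np.array([q[0],-q[1]])/-q[2];s=s*(1+c["k1"]*(s@s))
    return np.array([c["cx"]+c["fx"]*s[0],c["cy"]+c["fy"]*s[1]])
def wor(x,y,z):
    c,s=np.cos(YAW),np.sin(YAW);return np.r_[np.array([[c,-s],[s,c]])@[x,y]+O,z]
E
python3 - <<'E'
from h import *
c=get_calibration("side");cr=lambda p:((proj(c,p)-[220,170])*5).round()
o=get_obs();r=R.from_quat(o["eef_rot"],scalar_first=True).as_matrix()
for d in(0,.022):print("tcp+",d,cr(o["ee_pos"]+r[:,2]*d))
for y in(-.15,-.14):
  for z in(.063,.09): print("tab face x.013",y,z,cr(wor(.013,y,z)))
print("corner deck -50,-150",cr(wor(-.05,-.15,.06)),"corner 135,-150",cr(wor(.135,-.15,.06)),"fence end top",cr(wor(.05,-.118,.085)),"deck -50,150",cr(wor(-.05,.15,.06)))
im,D=capture("side")
for (u,v) in [(278,190),(278,215),(295,100),(295,125),(400,262),(205,235)]:
    uu,vv=220+u/5,170+v/5;p=by_depth(c,uu,vv,D[int(round(vv)),int(round(uu))]);print((u,v),led(p).round(4),p[2].round(4))
E
```

```text
tcp+ 0 [294. 153.]
tcp+ 0.022 [295. 189.]
tab face x.013 -0.15 0.063 [297. 222.]
tab face x.013 -0.15 0.09 [295. 178.]
tab face x.013 -0.14 0.063 [289. 232.]
tab face x.013 -0.14 0.09 [288. 188.]
corner deck -50,-150 [409. 250.] corner 135,-150 [ 87. 183.] fence end top [205. 204.] deck -50,150 [164. 612.]
(278, 190) [ 0.0186 -0.1401] 0.0874
(278, 215) [ 0.0187 -0.139 ] 0.0726
(295, 100) [ 0.0055 -0.1359] 0.1463
(295, 125) [ 0.0058 -0.1354] 0.1319
(400, 262) [-0.0482 -0.1408] 0.0578
(205, 235) [ 0.0541 -0.1242] 0.0613
```

```bash
python3 - <<'E'
from h import *
np.set_printoptions(precision=4,suppress=True)
c=get_calibration("side");where();o=get_obs();print(o["joints"],o["dq"])
print("prev pred",proj(c,wor(-.0364,-.1421,.107)),"seen 296,193")
im,D=capture("side")
# finger column in depth
for u in(275,279,283):
  for v in range(178,204,3):
    p=by_depth(c,u,v,D[v,u]);print(u,v,led(p).round(4),p[2].round(4),im[v,u])
E
```

```text
4.5333 ledge mm [  11.2 -147.4] z 0.1063 toolx ang 1.3969 tilt [ 0.0242 -0.0101 -0.9997] F [-0.5  0.2  0.7]
[-0.2277  0.4503  1.7754 -0.0057  0.8901 -0.0504] [ 0.0022  0.0032  0.0196  0.     -0.0059 -0.0008]
prev pred [295.6837 205.136 ] seen 296,193
275 178 [ 0.0173 -0.1403] 0.176 [109 103  87]
275 181 [ 0.0148 -0.1342] 0.1712 [110 104  88]
275 184 [ 0.0164 -0.137 ] 0.1608 [111 105  88]
275 187 [ 0.0184 -0.1407] 0.1497 [111 105  89]
275 190 [ 0.0186 -0.1405] 0.141 [114 107  89]
275 193 [ 0.0173 -0.137 ] 0.1344 [122 113  91]
275 196 [ 0.0167 -0.1349] 0.1269 [203 169 106]
275 199 [ 0.0985 -0.3159] -0.004 [235 202 117]
275 202 [ 0.0891 -0.2942] 0.0002 [232 197 114]
279 178 [ 0.0043 -0.1354] 0.1811 [91 86 73]
279 181 [ 0.0045 -0.1354] 0.1726 [90 85 72]
279 184 [ 0.0071 -0.1405] 0.1608 [89 84 71]
279 187 [ 0.0051 -0.1355] 0.1553 [90 86 73]
279 190 [ 0.0064 -0.1378] 0.145 [90 86 73]
279 193 [ 0.007  -0.1385] 0.1358 [91 86 73]
279 196 [ 0.0077 -0.1395] 0.1262 [99 92 75]
279 199 [ 0.0844 -0.3132] 0.0005 [226 189 110]
279 202 [ 0.0767 -0.2951] 0.0024 [232 197 114]
283 178 [-0.0048 -0.1392] 0.1809 [110 105  89]
283 181 [-0.0072 -0.1332] 0.1761 [111 106  89]
283 184 [-0.0066 -0.1339] 0.1671 [109 103  88]
283 187 [-0.0038 -0.14  ] 0.1546 [107 101  86]
283 190 [-0.004  -0.1389] 0.1466 [106 101  86]
283 193 [-0.004  -0.1384] 0.1381 [110 103  87]
283 196 [ 0.0815 -0.3371] -0.0021 [185 155 101]
283 199 [ 0.0731 -0.317 ] 0.0008 [236 203 118]
283 202 [ 0.0655 -0.2984] 0.0029 [240 210 122]
```

Image depth puts the fingertips at z of about 0.126. That is 40 mm higher than the reported TCP implies, and the tab is untouched. I trust the picture and force, so I back off, lower in small steps, and check.

Request:
{"method": "jog_arm", "body": {
  "moves": [
    [[0,-1,0,0,0,0,255],[0,-1,0,0,0,0,255],[0,-1,0,0,0,0,255],[0,0,0,0,0,0,255],[0,0,1,0,0,0,255],[0,0,1,0,0,0,255],[0,0,1,0,0,0,255],[0,0,0,0,0,0,255]]
  ]
}}

```text
time_s: 5.25
ee_pos: [0.5061, -0.0729, 0.0734]
eef_rot: [0.012, 0.766, 0.643, 0.006]
force: [0.2, 0.1, 0.1]
grip_width: 0.006
```

```bash
cat >> h.py <<'E'
def tipscan(cam="side"):
    # lowest points of what stands in the gripper's place, from depth
    c=get_calibration(cam);im,D=capture(cam);o=np.array(get_obs()["ee_pos"]);out=[]
    u0,v0=proj(c,o).astype(int)
    for v in range(v0-40,v0+40):
        for u in range(u0-30,u0+30):
            if D[v,u]>0:
                p=by_depth(c,u,v,D[v,u]);q=led(p)
                g=im[v,u].astype(int)
                if abs(q[0]-led(o)[0])<.04 and abs(q[1]-led(o)[1])<.025 and p[2]>.1-.03 and g.max()-g.min()<35: out.append([*q,p[2],u,v])
    out=np.array(out);lo=out[out[:,2]<out[:,2].min()+.03];print("tip zmin",out[:,2].min().round(4),"x range",lo[:,0].min().round(4),lo[:,0].max().round(4),"y",np.median(lo[:,1]).round(4))
    return im
E
python3 -c "
from h import *;where();tipscan()"
```

```text
5.25 ledge mm [ -21.4 -147.2] z 0.0734 toolx ang 1.3969 tilt [ 0.0241 -0.0101 -0.9997] F [0.2 0.1 0.1]
tip zmin 0.0716 x range -0.0324 0.0186 y -0.1374
```

Request:
{"method": "jog_arm", "body": {
  "moves": [
    [[0,0,0.7,0,0,0,255],[0,0,0.7,0,0,0,255],[0,0,0,0,0,0,255],[0,0,0,0,0,0,255],[0,0,0,0,0,0,255],[0,0,0,0,0,0,255],[0,0,0,0,0,0,255],[0,0,0,0,0,0,255]]
  ]
}}

```text
time_s: 5.97
ee_pos: [0.5076, -0.0732, 0.0584]
eef_rot: [0.012, 0.766, 0.643, 0.006]
force: [-1.6, 0.1, 0.0]
grip_width: 0.005
```

```bash
python3 -c "
from h import *;where();im=tipscan();a=cv2.resize(im[170:270,220:353],None,fx=5,fy=5,interpolation=cv2.INTER_CUBIC);save('s3.png',a)"
```

```text
5.9667 ledge mm [ -19.9 -147.3] z 0.0584 toolx ang 1.3969 tilt [ 0.0246 -0.0102 -0.9996] F [-1.6  0.1  0. ]
tip zmin 0.0718 x range -0.0382 0.0199 y -0.1376
```

View pics/s3.png

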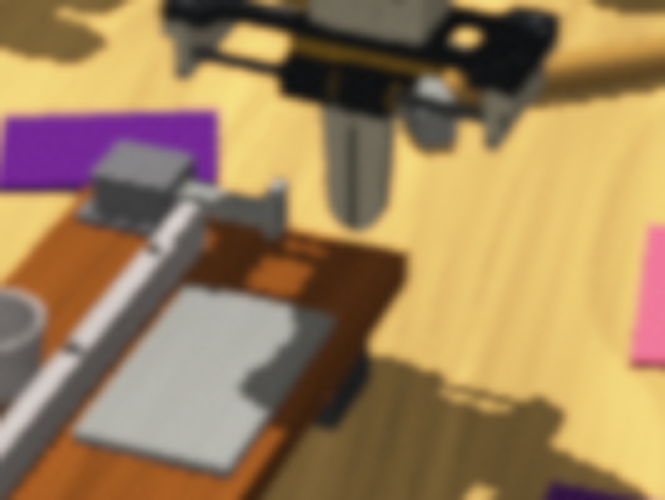

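The tips at (357,228) are now level with the tab at (278,210), about 19 mm in front of it. I push.

Request:
{"method": "jog_arm", "body": {
  "moves": [
    [[0,0.8,0,0,0,0,255],[0,0.8,0,0,0,0,255],[0,0.8,0,0,0,0,255],[0,0.8,0,0,0,0,255],[0,0.8,0,0,0,0,255],[0,0,0,0,0,0,255],[0,0,0,0,0,0,255],[0,0,0,0,0,0,255]]
  ]
}}

```text
time_s: 6.68
ee_pos: [0.55, -0.0804, 0.0592]
eef_rot: [0.01, 0.766, 0.643, 0.005]
force: [-3.5, 0.3, 2.8]
grip_width: 0.007
```

```bash
python3 -c "
from h import *;where()"
```

```text
6.6833 ledge mm [  23.1 -147.6] z 0.0592 toolx ang 1.3973 tilt [ 0.0196 -0.009  -0.9998] F [-3.5  0.3  2.8]
```

Request:
{"method": "jog_arm", "body": {
  "moves": [
    [[0,0.6,0,0,0,0,255],[0,0.6,0,0,0,0,255],[0,0.5,0,0,0,0,255],[0,0,0,0,0,0,255],[0,0,0,0,0,0,255],[0,0,0,0,0,0,255],[0,0,0,0,0,0,255],[0,0,0,0,0,0,255]]
  ]
}}

```text
time_s: 7.35
ee_pos: [0.5658, -0.083, 0.0591]
eef_rot: [0.008, 0.766, 0.643, 0.004]
force: [-2.7, 1.2, 0.9]
grip_width: 0.008
```

Request:
{"method": "jog_arm", "body": {
  "moves": [
    [[0,0.4,0,0,0,0,255],[0,0,0,0,0,0,255],[0,0,0,0,0,0,255],[0,0,0,0,0,0,255],[0,0,0,0,0,0,255],[0,0,0,0,0,0,255],[0,0,0,0,0,0,255],[0,0,0,0,0,0,255]]
  ]
}}

```text
time_s: 8.02
ee_pos: [0.5697, -0.0837, 0.0591]
eef_rot: [0.008, 0.766, 0.643, 0.004]
force: [-2.3, 1.2, 0.6]
grip_width: 0.003
```

```bash
python3 -c "
from h import *;where();im,D=capture('side');a=cv2.resize(im[170:270,220:353],None,fx=5,fy=5,interpolation=cv2.INTER_CUBIC);save('s4.png',a)"
```

```text
8.0167 ledge mm [  43.1 -147.8] z 0.0591 toolx ang 1.3973 tilt [ 0.0161 -0.0082 -0.9998] F [-2.3  1.2  0.6]
```

View pics/s4.png

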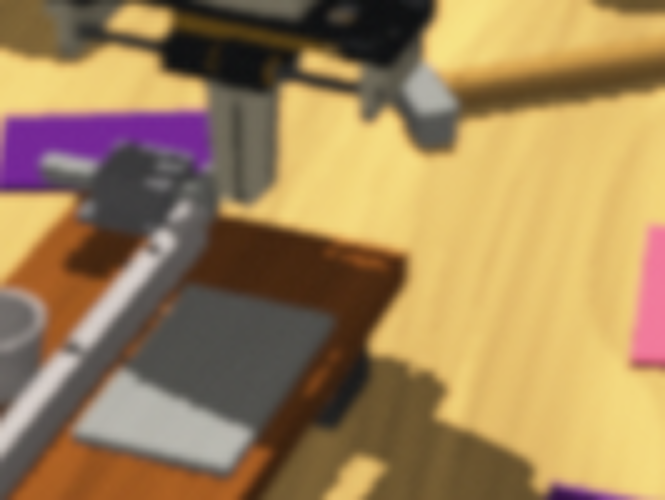

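The bolt is mostly back: its bar sticks out behind the guide at (65,170). I push on until the force shows the end stop.

Request:
{"method": "jog_arm", "body": {
  "moves": [
    [[0,0.4,0,0,0,0,255],[0,0,0,0,0,0,255],[0,0,0,0,0,0,255],[0,0,0,0,0,0,255],[0,0,0,0,0,0,255],[0,0,0,0,0,0,255],[0,0,0,0,0,0,255],[0,0,0,0,0,0,255]]
  ]
}}

```text
time_s: 8.73
ee_pos: [0.5708, -0.0839, 0.0588]
eef_rot: [0.005, 0.766, 0.643, 0.001]
force: [-3.8, 1.5, 1.7]
grip_width: 0.003
```

Request:
{"method": "jog_arm", "body": {
  "moves": [
    [[0,0.3,0,0,0,0,255],[0,0,0,0,0,0,255],[0,0,0,0,0,0,255],[0,0,0,0,0,0,255],[0,0,0,0,0,0,255],[0,0,0,0,0,0,255],[0,0,0,0,0,0,255],[0,0,0,0,0,0,255]]
  ]
}}

```text
time_s: 9.4
ee_pos: [0.5706, -0.0839, 0.0587]
eef_rot: [0.002, 0.765, 0.643, -0.002]
force: [-4.4, 0.6, 1.6]
grip_width: 0.006
```

Motion has stalled at the end stop. I back off, lift, open the fingers part way for a two-point push, and travel to behind the plate.

Request:
{"method": "jog_arm", "body": {
  "moves": [
    [[0,-1.5,0,0,0,0,255],[0,-1.5,0,0,0,0,255],[0,-0.8,-1,0,0,0,255],[0,0,-3,0,0,0,255],[0,0,-3,0,0,0,255],[0,0,-2,0,0,0,145],[3,0,0,0,0,0,145],[3,0,0,0,0,0,145]]
  ]
}}

```text
time_s: 10.07
ee_pos: [0.5471, -0.021, 0.1535]
eef_rot: [0.008, 0.767, 0.641, 0.003]
force: [-0.5, 0.1, -0.2]
grip_width: 0.173
```

```bash
python3 -c "
from h import *;where()"
```

```text
10.0667 ledge mm [ 10.7 -89.5] z 0.1535 toolx ang 1.3921 tilt [ 0.0143 -0.0086 -0.9999] F [-0.5  0.1 -0.2]
```

Request:
{"method": "jog_arm", "body": {
  "moves": [
    [[3.2,-0.1,0,0,0,-0.018,145],[3.2,-0.1,0,0,0,0,145],[3.2,-0.1,0,0,0,0,145],[3.2,-0.1,0,0,0,0,145],[3.2,-0.1,0,0,0,0,145],[3.2,0,0,0,0,0,145],[0,0,0,0,0,0,145],[0,0,0,0,0,0,145]]
  ]
}}

```text
time_s: 10.73
ee_pos: [0.5819, 0.1835, 0.1567]
eef_rot: [0.014, 0.761, 0.649, 0.012]
force: [0.8, -0.2, -0.3]
grip_width: 0.433
```

```bash
python3 -c "
from h import *;where();tipscan();im,D=capture('top');a=cv2.resize(im[135:285,215:415],None,fx=4,fy=4,interpolation=cv2.INTER_CUBIC);save('t5.png',a)
im,D=capture('side');a=cv2.resize(im[160:340,160:400],None,fx=3.3,fy=3.3,interpolation=cv2.INTER_CUBIC);save('s5.png',a)"
```

```text
10.7333 ledge mm [ 12.5 118. ] z 0.1567 toolx ang 1.4122 tilt [ 0.0364 -0.0053 -0.9993] F [ 0.8 -0.2 -0.3]
tip zmin 0.0703 x range 0.049 0.0524 y 0.1147
```

View pics/s5.png

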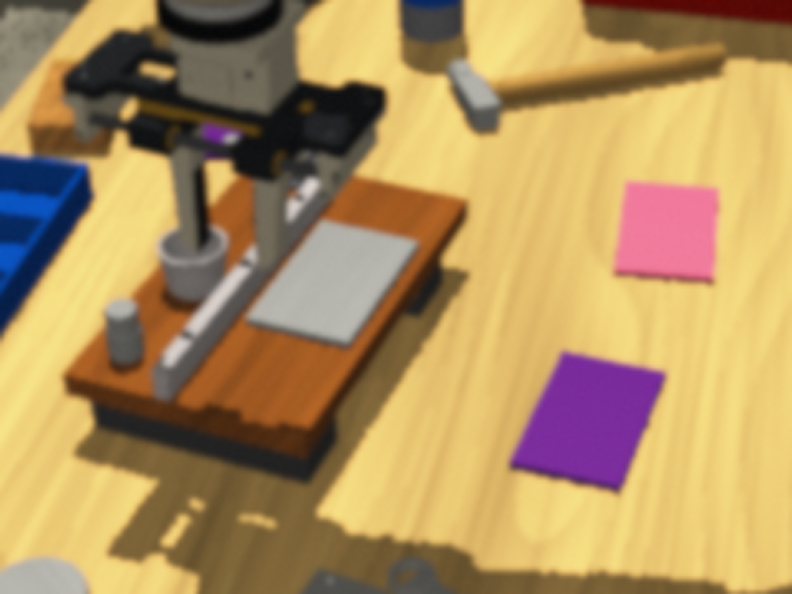

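Request:
{"method": "jog_arm", "body": {
  "moves": [
    [[-0.5,-0.8,0,0.03,0,0,145],[0,0,2,0,0,0,145],[0,0,2,0,0,0,145],[0,0,1,0,0,0,145],[0,0,0,0,0,0,145],[0,0,0,0,0,0,145],[0,0,0,0,0,0,145],[0,0,0,0,0,0,145]]
  ]
}}

```text
time_s: 11.55
ee_pos: [0.5753, 0.1708, 0.1081]
eef_rot: [0.003, 0.765, 0.645, 0.004]
force: [0.3, -0.1, -0.6]
grip_width: 0.431
```

```bash
cat >> h.py <<'E'
def scan(x0,x1,y0,y1,z0,z1,cam="side"):
    c=get_calibration(cam);im,D=capture(cam);P=[]
    for v in range(140,380):
        for u in range(150,420):
            if D[v,u]>0:
                p=by_depth(c,u,v,D[v,u]);q=led(p)
                if x0<q[0]<x1 and y0<q[1]<y1 and z0<p[2]<z1: P.append([*q,p[2]])
    return im,np.array(P)
E
python3 -c "
from h import *;where();im,P=scan(-.06,.045,.07,.16,.074,.16)
for x in np.arange(-.06,.05,.008):
    s=P[(P[:,0]>=x)&(P[:,0]<x+.008)]
    if len(s)>3: print(x.round(3),len(s),np.percentile(s[:,2],[0,5,50]).round(4),np.median(s[:,1]).round(4))
"
```

```text
11.55 ledge mm [  8.1 104.4] z 0.1081 toolx ang 1.401 tilt [ 1.e-02 -1.e-04 -1.e+00] F [ 0.3 -0.1 -0.6]
-0.036 17 [0.1372 0.144  0.1551] 0.1087
-0.028 55 [0.1266 0.1324 0.1429] 0.1128
-0.02 37 [0.1247 0.1252 0.1417] 0.1139
0.02 35 [0.1242 0.1264 0.1434] 0.1072
0.028 62 [0.1221 0.1242 0.1422] 0.1114
0.036 17 [0.1301 0.132  0.1485] 0.1126
```

Request:
{"method": "jog_arm", "body": {
  "moves": [
    [[0,-0.2,2,0,0,-0.01,145],[0,0,2,0,0,0,145],[0,0,1.2,0,0,0,145],[0,0,0,0,0,0,145],[0,0,0,0,0,0,145],[0,0,0,0,0,0,145],[0,0,0,0,0,0,145],[0,0,0,0,0,0,145]]
  ]
}}

```text
time_s: 12.27
ee_pos: [0.5778, 0.1723, 0.061]
eef_rot: [0.006, 0.761, 0.649, 0.008]
force: [-0.2, 0.4, 0.1]
grip_width: 0.427
```

```bash
python3 -c "
from h import *;where()"
```

```text
12.2667 ledge mm [ 10.3 106.3] z 0.061 toolx ang 1.412 tilt [ 0.0201  0.0021 -0.9998] F [-0.2  0.4  0.1]
```

Request:
{"method": "jog_arm", "body": {
  "moves": [
    [[0,-0.5,0.6,0.015,0,0,145],[0,0,0,0,0,0,145],[0,0,0.3,0,0,0,145],[0,0,0,0,0,0,145],[0,0,0,0,0,0,145],[0,0,0,0,0,0,145],[0,0,0,0,0,0,145],[0,0,0,0,0,0,145]]
  ]
}}

```text
time_s: 12.93
ee_pos: [0.5733, 0.1734, 0.0525]
eef_rot: [-0.0, 0.761, 0.649, 0.004]
force: [0.1, 0.5, -0.3]
grip_width: 0.432
```

Request:
{"method": "jog_arm", "body": {
  "moves": [
    [[0,0,0.25,0,0,0,145],[0,0,0,0,0,0,145],[0,0,0,0,0,0,145],[0,0,0,0,0,0,145],[0,0,0,0,0,0,145],[0,0,0,0,0,0,145],[0,0,0,0,0,0,145],[0,0,0,0,0,0,145]]
  ]
}}

```text
time_s: 13.6
ee_pos: [0.5734, 0.1734, 0.0498]
eef_rot: [-0.0, 0.761, 0.649, 0.004]
force: [0.0, -0.1, -0.2]
grip_width: 0.431
```

```bash
python3 -c "
from h import *;where()
im,D=capture('side');a=cv2.resize(im[200:300,190:323],None,fx=5,fy=5,interpolation=cv2.INTER_CUBIC);save('s6.png',a)"
```

```text
13.6 ledge mm [  5.7 106.7] z 0.0498 toolx ang 1.4119 tilt [ 0.0061  0.0053 -1.    ] F [ 0.  -0.1 -0.2]
```

View pics/s6.png

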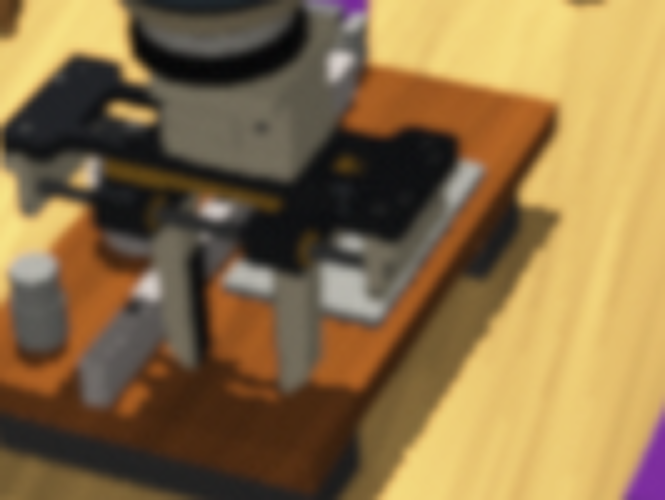

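The fingertips at (190,362) and (293,388) are just above the deck behind the plate's rear edge, and clear of the fence. I feel for the deck.

Request:
{"method": "jog_arm", "body": {
  "moves": [
    [[0,-0.1,0.2,0,0,0,145],[0,0,0,0,0,0,145],[0,0,0,0,0,0,145],[0,0,0,0,0,0,145],[0,0,0,0,0,0,145],[0,0,0,0,0,0,145],[0,0,0,0,0,0,145],[0,0,0,0,0,0,145]]
  ]
}}

```text
time_s: 14.32
ee_pos: [0.5722, 0.1736, 0.0476]
eef_rot: [-0.0, 0.761, 0.649, 0.004]
force: [0.3, 0.4, 0.3]
grip_width: 0.432
```

Request:
{"method": "jog_arm", "body": {
  "moves": [
    [[0,0,0.2,0,0,0,145],[0,0,0,0,0,0,145],[0,0,0,0,0,0,145],[0,0,0,0,0,0,145],[0,0,0,0,0,0,145],[0,0,0,0,0,0,145],[0,0,0,0,0,0,145],[0,0,0,0,0,0,145]]
  ]
}}

```text
time_s: 14.98
ee_pos: [0.5725, 0.1737, 0.0457]
eef_rot: [0.0, 0.761, 0.649, 0.004]
force: [0.5, 0.1, 0.8]
grip_width: 0.433
```

Request:
{"method": "jog_arm", "body": {
  "moves": [
    [[0,0,0.2,0,0,0,145],[0,0,0,0,0,0,145],[0,0,0,0,0,0,145],[0,0,0,0,0,0,145],[0,0,0.1,0,0,0,145],[0,0,0,0,0,0,145],[0,0,0,0,0,0,145],[0,0,0,0,0,0,145]]
  ]
}}

```text
time_s: 15.65
ee_pos: [0.573, 0.1738, 0.0457]
eef_rot: [0.0, 0.761, 0.649, 0.005]
force: [-1.1, 0.0, 3.9]
grip_width: 0.429
```

Deck contact is at reported z 0.0457 (Fz 3.9 N). I raise 3 mm and advance.

Request:
{"method": "jog_arm", "body": {
  "moves": [
    [[0,0,-0.3,0,0,0,145],[0,0,0,0,0,0,145],[-0.6,0,0,0,0,0,145],[-0.6,0,0,0,0,0,145],[-0.6,0,0,0,0,0,145],[-0.6,0,0,0,0,0,145],[-0.6,0,0,0,0,0,145],[0,0,0,0,0,0,145]]
  ]
}}

```text
time_s: 16.32
ee_pos: [0.567, 0.1405, 0.0474]
eef_rot: [-0.0, 0.761, 0.649, 0.004]
force: [0.0, -0.9, 0.6]
grip_width: 0.434
```

```bash
python3 -c "
from h import *;where()"
```

```text
16.3167 ledge mm [ 4.7 73.2] z 0.0474 toolx ang 1.4121 tilt [ 0.0058  0.0051 -1.    ] F [ 0.  -0.9  0.6]
```

Request:
{"method": "jog_arm", "body": {
  "moves": [
    [[-0.6,0,-0.05,0,0,0,145],[-0.6,0,0,0,0,0,145],[-0.6,0,-0.03,0,0,0,145],[-0.6,0,0,0,0,0,145],[-0.6,0,-0.03,0,0,0,145],[-0.6,0,0,0,0,0,145],[-0.6,0,0,0,0,0,145],[0,0,0,0,0,0,145]]
  ]
}}

```text
time_s: 16.98
ee_pos: [0.5598, 0.0951, 0.0484]
eef_rot: [-0.0, 0.761, 0.648, 0.005]
force: [-0.7, 0.4, 0.5]
grip_width: 0.433
```

```bash
cat >> h.py <<'E'
def edge(im_cam="top"):
    pass
E
python3 -c "
from h import *;where()"
```

```text
16.9833 ledge mm [ 4.8 27.2] z 0.0484 toolx ang 1.4112 tilt [ 0.0067  0.0066 -1.    ] F [-0.7  0.4  0.5]
```

```bash
python3 -c "
from h import *
im,D=capture('side');a=cv2.resize(im[170:300,190:363],None,fx=4,fy=4,interpolation=cv2.INTER_CUBIC);save('s7.png',a)"
```

```text
(no output)
```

View pics/s7.png

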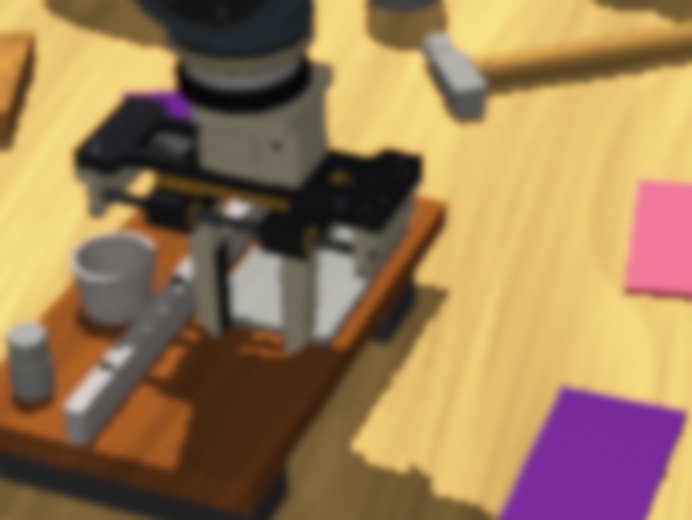

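The tips at (212,332) and (297,348) are at the plate's rear edge and pushing it squarely. Continue, about 5 cm.

Request:
{"method": "jog_arm", "body": {
  "moves": [
    [[-0.6,0,0,0,0,0,145],[-0.6,0,0,0,0,0,145],[-0.6,0,-0.03,0,0,0,145],[-0.6,0,0,0,0,0,145],[-0.6,0,-0.03,0,0,0,145],[-0.6,0,0,0,0,0,145],[-0.6,0,0,0,0,0,145],[0,0,0,0,0,0,145]]
  ]
}}

```text
time_s: 17.7
ee_pos: [0.5525, 0.05, 0.0487]
eef_rot: [-0.0, 0.761, 0.649, 0.005]
force: [-0.1, 0.4, -0.1]
grip_width: 0.431
```

Request:
{"method": "jog_arm", "body": {
  "moves": [
    [[-0.5,0,0,0,0,0,145],[-0.5,0,0,0,0,0,145],[0,0,0,0,0,0,145],[0,0,0,0,0,0,145],[0,0,0,0,0,0,145],[0,0,0,0,0,0,145],[0,0,0,0,0,0,145],[0,0,0,0,0,0,145]]
  ]
}}

```text
time_s: 18.37
ee_pos: [0.5508, 0.0388, 0.0487]
eef_rot: [-0.0, 0.761, 0.649, 0.005]
force: [0.7, -0.0, -0.2]
grip_width: 0.433
```

```bash
python3 -c "
from h import *;where()
im,D=capture('side');a=cv2.resize(im[150:270,220:380],None,fx=5,fy=5,interpolation=cv2.INTER_CUBIC);save('s8.png',a)
c=get_calibration('side')
for l in('plate_lead','ledge_end','bolt_tip'):
  for m in mark_of('side',l)[:3]: print(l,m['confidence'],m['uv'],led(at_z(c,*m['uv'],.063)).round(4))"
```

```text
18.3667 ledge mm [  4.9 -29.8] z 0.0487 toolx ang 1.4118 tilt [ 0.0068  0.0064 -1.    ] F [ 0.7 -0.  -0.2]
plate_lead 0.91 [364.7, 218.2] [-0.2014 -0.2103]
plate_lead 0.89 [332.7, 302.8] [-0.2233  0.1246]
plate_lead 0.87 [425.8, 405.2] [-0.4572  0.3188]
ledge_end 0.66 [284.4, 217.5] [-0.005  -0.1408]
bolt_tip 0.41 [261.9, 212.7] [ 0.0591 -0.1413]
```

View pics/s8.png

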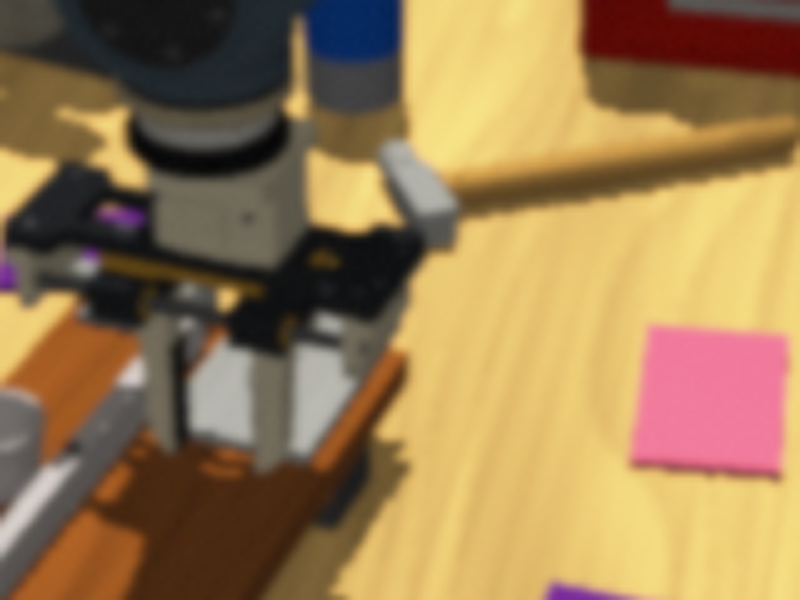

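```bash
python3 -c "
from h import *
c=get_calibration('side')
for u,v in((310,460),(318,452),(200,440)): print(led(at_z(c,220+u/5,150+v/5,.066)).round(4))"
```

```text
[-0.0419 -0.0353]
[-0.0431 -0.0428]
[ 0.0149 -0.0319]
```

Request:
{"method": "jog_arm", "body": {
  "moves": [
    [[-0.4,0,0,0,0,0,145],[-0.4,0,0,0,0,0,145],[-0.4,0,0,0,0,0,145],[0,0,0,0,0,0,145],[0,0,0,0,0,0,145],[0,0,0,0,0,0,145],[0,0,0,0,0,0,145],[0,0,0,0,0,0,145]]
  ]
}}

```text
time_s: 19.23
ee_pos: [0.5488, 0.0262, 0.0487]
eef_rot: [-0.001, 0.761, 0.648, 0.005]
force: [0.1, 2.2, -0.2]
grip_width: 0.433
```

Request:
{"method": "jog_arm", "body": {
  "moves": [
    [[1,0,0,0,0,0,145],[2,0,0,0,0,0,145],[1,0,-3,0,0,0,145],[0,0,-3.5,0,0,0,145],[0,0,-3.5,0,0,0,145],[3,-1,-2,0,0,0,145],[3,-2,0,0,0,0,145],[3,-2,0,0,0,0,145]]
  ]
}}

```text
time_s: 19.9
ee_pos: [0.52, 0.1648, 0.1742]
eef_rot: [-0.0, 0.763, 0.646, 0.003]
force: [0.4, -0.4, -0.9]
grip_width: 0.432
```

Request:
{"method": "jog_arm", "body": {
  "moves": [
    [[3.3,-2.2,0,0,0,0,145],[3.3,-2.2,0,0,0,0,145],[3.3,-2.2,0,0,0,0,145],[3.3,-2.2,0,0,0,0,145],[3.3,-2.2,0,0,0,0,145],[2,-2,0,0,0,0,145],[0,0,0,0,0,0,145],[0,0,0,0,0,0,145]]
  ]
}}

```text
time_s: 20.57
ee_pos: [0.4124, 0.3859, 0.1766]
eef_rot: [0.001, 0.761, 0.648, 0.005]
force: [-0.3, -0.5, -0.1]
grip_width: 0.437
```

```bash
python3 -c "
from h import *;where()
im,D=capture('top');a=cv2.resize(im[150:260,225:385],None,fx=5,fy=5,interpolation=cv2.INTER_CUBIC);save('t9.png',a)
im2,D2=capture('side');np.save('side9.npy',im2)
for cam in('side','top'):
  c=get_calibration(cam)
  for l in('plate_lead','plate','ledge_end','bolt_tip'):
    for m in mark_of(cam,l)[:5]:
      q=led(at_z(c,*m['uv'],.063))
      if abs(q[0])<.1 and abs(q[1])<.22: print(cam,l,round(m['confidence'],2),q.round(4))"
```

```text
20.5667 ledge mm [-187.   290.8] z 0.1766 toolx ang 1.4107 tilt [ 0.0094  0.0043 -0.9999] F [-0.3 -0.5 -0.1]
top plate_lead 0.95 [ 0.0041 -0.1852]
top plate_lead 0.71 [ 0.0644 -0.1334]
top plate 0.89 [ 0.0046 -0.1172]
top ledge_end 0.73 [-0.002  -0.1487]
top bolt_tip 0.43 [ 0.0615 -0.1304]
```

View pics/t9.png

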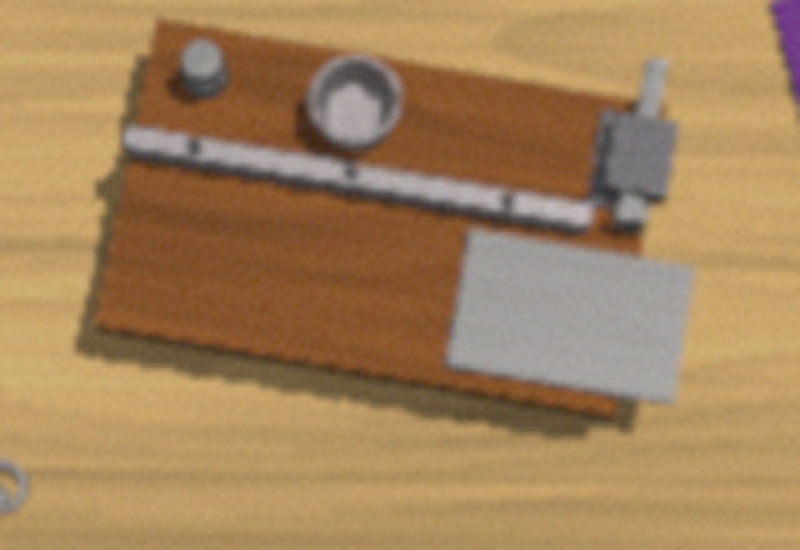

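The plate overhangs by about 31 to 36 mm, parallel to the fence. The bolt is back and the arm is clear.

```bash
python3 -c "
from h import *;where();print(finish_job())"
```

```text
21.0667 ledge mm [-185.4  289.4] z 0.1767 toolx ang 1.4072 tilt [ 0.0092  0.0047 -0.9999] F [-0.6 -0.3 -0.3]
the job is handed in; nothing more can be done
None
```

I pushed the stop bolt back until it stalled at its end stop. With two spread fingertips I then pushed the grey plate along the fence to its overhang, backed away, and handed the job in at about 21 s.

**Last checks, from the final top picture:**
- **Plate:** it sticks out about 31 mm by the picture's edges, or about 36 mm by the network marks. Both are within 18 to 50 mm. It looks parallel to the fence and its middle is about 4 mm from the lane's middle. I judged flatness by eye only.
- **Bolt:** its tip face reads about 10 mm behind the fence's face. That is more than its travel allows, so it is only good to a few mm. The bar shows behind the guide.
- **Other things:** the socket and tin look undisturbed in the last picture. The arm touched nothing and the force was near zero.

**What disagreed:**
- The fingertips showed about 37 to 40 mm higher in the pictures than the reported TCP height implied. My first push attempt passed above the bolt, so I set heights from depth and from touching the deck instead.
- The side camera's network did not find the plate in the final view, so the overhang rests on the top camera alone.

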